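Hang the blue glaze sample on the display rail

TASK

Pick up the hanger with the blue glaze tiles by its grip block and hook it over the display rail at the green sleeve, so that it sits down on the rail. Then slide it along the rail, without lifting it off, until it is centred on the red mark, and let go so that it hangs there straight and still.

Things in the scene. Friction and masses are not known exactly. Their poses are not given: they have to be found in the camera images.
- blue_hanger: Blue-tiled hanger (bystanders: white, brown), loose, 100 to 180 g. Aluminium upside-down U with 90 degree roof crown; 36 mm gap along x between legs, open below and along y. 56 (x) x 50 (y) x 122 mm high. Origin: mid-gap, 66 mm above feet = bar axis when seated; rail then runs along its y, either way round; z up. Grip block on top: 14 mm (x) by 24 (y), free 18 to 56 mm above origin; pinch along x.
- rail: Fixed stand: level steel bar, 16 mm diameter, 400 mm long along y, axis 130 mm above the table; two dark posts, 22 mm thick, at y = +205 and -205 mm, tops 8 mm above the bar's axis; wooden base board 60 (x) by 460 (y) by 18 mm high. Origin: on the table under the bar's middle. x across, y along the bar, z up.
- green_sleeve: Green sleeve, 60 mm long, painted on the bar (no thicker than it), with a green patch as long on the base board below: where the hanger is hooked on. Near either end of the rail. Fixed. Origin: on the bar's axis, mid-sleeve. x across, y along the bar, z up.
- red_mark: Red mark: ring 10 mm wide painted on the bar (no thicker than it), with a red stripe on the base board below: where the hanger must end. 130 to 230 mm along the bar from mid-sleeve. Fixed. Origin: on the bar's axis, mid-ring. x across, y along the bar, z up.
Mind the look-alikes: they are no part of the job. What is shaped like the blue_hanger but orange, pink or turquoise is not meant.

How it is judged:
On the way:
1. the blue hanger sits on the rail with its middle over the green sleeve (x of blue_hanger in the frame of green_sleeve between -0.01 and 0.01 m and y of blue_hanger in the frame of green_sleeve between -0.03 and 0.03 m and z of blue_hanger in the frame of green_sleeve between -0.008 and 0.008 m and contact force between blue_hanger and rail above 0.3 N), for 0.2 s.
At the end, for the whole second after the job is handed in: The blue hanger sits on the rail (its origin within 10 mm across and 8 mm in height of the bar's axis, its weight on the bar), its middle within 15 mm along the rail of the red mark, in line with the rail and upright within 0.2 rad, at rest (x of blue_hanger in the frame of red_mark between -0.01 and 0.01 m and y of blue_hanger in the frame of red_mark between -0.015 and 0.015 m and z of blue_hanger in the frame of red_mark between -0.008 and 0.008 m and contact force between blue_hanger and rail above 0.3 N and angle between the y axis of blue_hanger and the y axis of red_mark, either way round below 0.2 rad and angle between blue_hanger's own z axis and vertical below 0.2 rad and linear speed of blue_hanger below 0.03 m/s and angular speed of blue_hanger below 0.3 rad/s); the robot touches nothing.
It fails at once if the blue hanger is over the rail but raised more than 15 mm off its seat anywhere beyond the green sleeve (lifted off, or hooked on, elsewhere than at the sleeve) (x of blue_hanger in the frame of red_mark between -0.02 and 0.02 m and y of blue_hanger in the frame of red_mark between -0.3 and 0.3 m and z of blue_hanger in the frame of red_mark between 0.015 and 0.055 m and horizontal distance between blue_hanger and green_sleeve above 0.055 m).
It also fails if it takes over 54 s, if anything falls off the work surface, if the arm or the gripper's body presses on something with over 40 N, if the wrist force passes 120 N, or if a joint passes its speed limit or range.

ROBOT

A 6-joint arm with a two-finger parallel gripper is mounted at the origin on the work surface. World frame = base frame: x ahead of the robot, y to its left, z up, the work surface at z = 0. Lengths are in m, angles in rad, forces in N, time in s.
With the tool pointing down it reaches from about 0.325 to 0.775 m from the base axis. Payload 5.5 kg.
Tool frame: the origin (TCP) lies at the very end of the fingers, on their centre line; the grasp point (between the pads) lies 19 mm behind it; z points along the fingers, x is the direction in which the jaws open and shut, and the axes are right-handed (so a half turn about z gives the same grasp; the last joint's range is limited). The gripper opens to 88 mm and grips with 3 to 60 N. Pads are 20 mm wide; open, the fingers measure 115 mm over their backs; the gripper's body (75 mm by 178 mm) begins 61 mm behind the grasp point.
Start: joints at [1.145, 0.091, 1.231, -0, 1.82, -0.057], TCP at [0.216, 0.56, 0.223] pointing down, gripper open.
Joint ranges: [-2.87, 2.87], [-0.86, 2.18], [0.17, 2.46], [-1.51, 4.65], [0.06, 2.69], [-2.65, 2.65]. Speed limits (rad/s): [2.57, 2.57, 3.01, 3.14, 3.14, 3.14].

INTERFACE

Orientations are given as a unit quaternion [x, y, z, w].
In Python, from cell import bot gives the robot as it stands. The module is installed in compiled form; this text tells all that it offers.
- The arm moves only by the shell command python3 -m inch 'ROWS'. ROWS is JSON, a list that holds one entry, the list of rows, each a list of 7 numbers: the turn, a rotation vector about the tool's x, y, z in units of 5 degrees (1.0 is 5 degrees), then the shift along the tool's x, y, z in m, then the finger opening in m, from 0 to 0.0878. A call has 1 to 20 rows; each row shifts and turns the commanded pose from where the row before left it, along the tool's axes as they then stand; what a row does not reach is not made up. A row lasts 1/12 s, in which the tool goes at most 41.7 mm and 7.16 degrees, less where a joint would pass 70% of its speed; a pose out of reach is approached as far as the arm can. A call is refused whole if a number of a shift passes 0.0417 or a number of a turn 1, either way. A call with a gripper value outside its range is refused whole. The fingers move at their own pace and stop on an object; the grip force is fixed at half the most. Time passes only in rows, so rows that do not move let the fingers close. It gives the time, the measured TCP pose, the force and the opening at its end, in the units of the state.
- bot.sense(): the state, without advancing time (a new reading comes with each control period).
- bot.grab_frame(name): name is "side" or "top" or "wrist"; returns the picture (420x560x3 uint8, blue, green, red); there is no depth.
- bot.camera_info(name): a dict with "mtx" (3x3 intrinsics, pixels), "D" ([k1, k2, p1, p2, k3] as OpenCV has them; the pictures are not rectified), "R" (3x3) and "t" (3): a world point X has camera coordinates R X + t; the wrist camera has in their place "hand_eye" (4x4, takes a point from camera to tool coordinates, whose origin is the TCP and whose axes are the tool frame's). Camera axes: x right, y down, z forward; pixel columns grow to the right and rows downward; lengths in m; the calibration is good to about 2 mm. A picture is of the moment at which its call begins: read the wrist's pose just before it. camera_info takes no time and is no camera call.
- bot.close_job(): hands the job in, once; it reports no verdict.
The state is a dict: "time": time; "joint_positions": joint angles; "joint_velocities": joint speeds; "joint_torque": joint torques, N m; "tcp_pos": TCP position; "eef_rot": TCP orientation; "ft_force": force on the tool from outside, world axes, zero at the start; "wrist_torque": the same for the moment, N m; "opening": finger opening in m.
Only numpy, scipy, OpenCV 4.12 (cv2) and the standard library are available. Lean on these libraries where they do the work, as an engineer would, in place of code of your own. Each camera call takes 0.05 s, during which the arm holds its last target.

## Working session

There is one attempt and no reset: what is moved stays moved. The work goes in short steps, Python scripts to look and compute and a shell command to move; the robot and the scene stay as the last step left them, time stands still between calls to the robot, and variables do not carry over. Pictures are saved under pics/ and viewed, and the job is handed in when it is done.

```bash
mkdir -p pics
python3 - <<'E'
from cell import bot
import cv2
s=bot.sense()
for k in ("time","tcp_pos","eef_rot","opening","ft_force"): print(k,s[k])
for n in ("side","top"):
    cv2.imwrite(f"pics/{n}0.png",bot.grab_frame(n))
    print(n,bot.camera_info(n))
print(bot.camera_info("wrist"))
E
```

```text
time 0.0
tcp_pos [0.216193   0.5593933  0.22151984]
eef_rot [ 8.24775640e-01  5.65459321e-01 -8.04354776e-04  5.02470916e-04]
opening 0.08751396989008245
ft_force [-1.05165208  0.70011916 -0.73002403]
side {'mtx': array([[453.44830881,   0.        , 286.79442503],
       [  0.        , 453.44830881, 210.06089903],
       [  0.        ,   0.        ,   1.        ]]), 'D': array([0.04669192, 0.        , 0.        , 0.        , 0.        ]), 'R': array([[ 0.96122215, -0.2754612 ,  0.01315725],
       [-0.14514262, -0.54589006, -0.82518947],
       [ 0.23449009,  0.79128072, -0.56470278]]), 't': array([-0.47898987,  0.1906811 ,  0.64752666])}
top {'mtx': array([[542.07538822,   0.        , 285.45480663],
       [  0.        , 542.07538822, 206.55610503],
       [  0.        ,   0.        ,   1.        ]]), 'D': array([-0.22024799,  0.        ,  0.        ,  0.        ,  0.        ]), 'R': array([[-0.02287648, -0.99972695,  0.00476265],
       [-0.98925452,  0.02194823, -0.14454676],
       [ 0.14440276, -0.00801819, -0.98948651]]), 't': array([0.04469701, 0.5190744 , 0.93633092])}
{'mtx': array([[309.65046692,   0.        , 278.94119395],
       [  0.        , 309.65046692, 206.60883257],
       [  0.        ,   0.        ,   1.        ]]), 'D': array([-0.01287458,  0.        ,  0.        ,  0.        ,  0.        ]), 'hand_eye': array([[ 9.99999660e-01, -7.22677078e-04, -3.97864625e-04,
        -3.68161903e-04],
       [ 8.06124309e-04,  9.58483285e-01,  2.85147580e-01,
        -7.78370078e-02],
       [ 1.75276973e-04, -2.85147804e-01,  9.58483541e-01,
        -1.62029674e-01],
       [ 0.00000000e+00,  0.00000000e+00,  0.00000000e+00,
         1.00000000e+00]])}
```

View pics/side0.png

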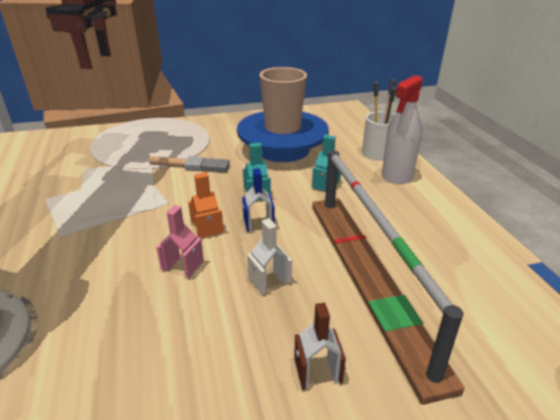

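View pics/top0.png

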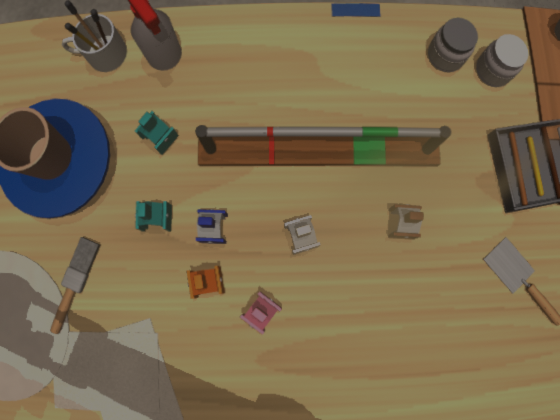

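The top view shows the blue hanger at about (210,225), with its block top near (206,221). The red ring is at (271,131) and the green sleeve at (380,131). In the side view the hanger is at (258,200). Next I'll measure these.

```bash
cat > h.py <<'E'
import numpy as np, cv2
from cell import bot
def ray(n,uv):
    c=bot.camera_info(n); p=cv2.undistortPoints(np.array([[uv]],float),c["mtx"],c["D"])[0,0]
    R=np.array(c["R"]);t=np.array(c["t"])
    return -R.T@t, R.T@np.array([p[0],p[1],1.])
def plane(n,uv,z):
    o,d=ray(n,uv); return o+d*(z-o[2])/d[2]
def two(uva,uvb):
    (o,d),(q,e)=ray("top",uva),ray("side",uvb)
    s=np.linalg.lstsq(np.c_[d,-e],q-o,rcond=None)[0]
    a,b=o+d*s[0],q+e*s[1]
    return (a+b)/2,np.linalg.norm(a-b)
def proj(n,X):
    c=bot.camera_info(n);return cv2.projectPoints(np.array([X],float),cv2.Rodrigues(np.array(c["R"]))[0],np.array(c["t"]),c["mtx"],c["D"])[0][0,0]
E
python3 - <<'E'
from h import *
for n in("top","side"):
    im=cv2.imread(f"pics/{n}0.png"); hsv=cv2.cvtColor(im,cv2.COLOR_BGR2HSV)
    for name,ms in {"green":[((50,120,60),(72,255,255))],"red":[((0,170,90),(6,255,255)),((174,170,90),(180,255,255))],"blue":[((112,120,50),(130,255,255))]}.items():
        m=sum(cv2.inRange(hsv,*x) for x in ms)
        k,l,st,ce=cv2.connectedComponentsWithStats(m)
        for i in range(1,k):
            if st[i,4]>12: print(n,name,st[i],ce[i].round(1))
t=cv2.imread("pics/top0.png")[195:255,170:250]; s=cv2.imread("pics/side0.png")[160:240,218:298]
cv2.imwrite("pics/zoom0.png",np.hstack([cv2.resize(t,(400,300),interpolation=2),cv2.resize(s,(400,400),interpolation=2)[:300]]))
cv2.imwrite("pics/zoomt.png",cv2.resize(t,(800,600),interpolation=2))
E
```

```text
top green [ 354  127   43   37 1057] [371. 144.]
top red [129   0  28  23 338] [143.8   9.6]
top red [131   6   4   7  15] [132.4   9. ]
top red [267 127   6   9  45] [269.7 131.1]
top red [269 137   5  27 135] [271. 150.]
top blue [198 210  27   3  50] [210.6 210.8]
top blue [199 217  13   8  99] [204.9 220.7]
top blue [197 238  26   4  75] [209.4 239.4]
side green [393 238  26  30 295] [405.3 252.4]
side green [ 370  296   51   34 1103] [394.5 312.6]
side red [397  77  25  35 494] [408.2  90.5]
side red [334 235  31   8 116] [348.1 238.7]
side blue [254 169   8  23 129] [257.3 180.5]
side blue [243 198   5  31  75] [245.5 212. ]
```

View pics/zoom0.png

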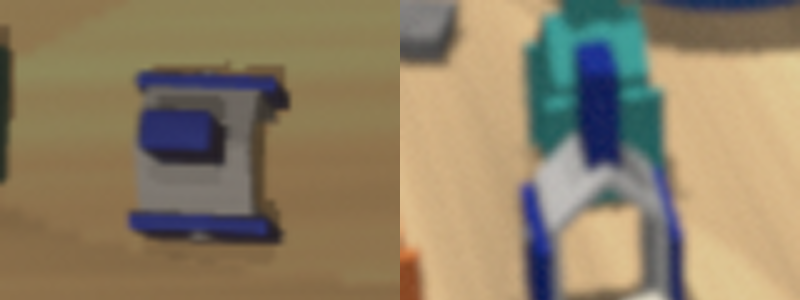

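View pics/zoomt.png

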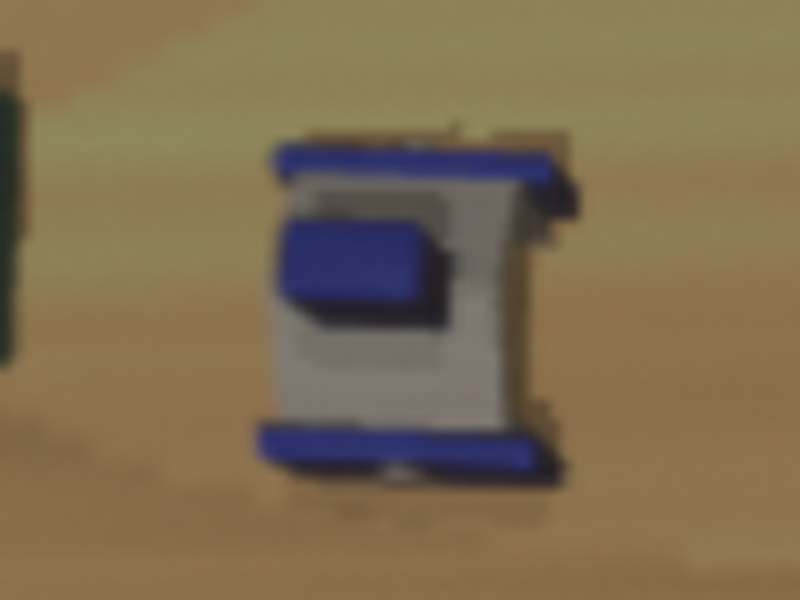

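The zoom puts the block top's centre at about (205.2,221). Its long side (hanger y) runs along the image columns, so it's nearly parallel to world y.

```bash
python3 - <<'E'
from h import *
np.set_printoptions(precision=4,suppress=True)
f=lambda x,y:(170+x/10-.45,195+y/10-.45)
P=[plane("top",f(*p),.122)[:2] for p in((285,220),(422,222),(420,300),(283,297))]
print("block",np.array(P),np.mean(P,0))
L=[plane("top",f(*p),.066)[:2] for p in((275,160),(552,165),(537,455),(260,440))]
print("legs",np.array(L),np.mean(L,0))
side=(257.5,172) # block top approx
print(two((205,220.7),side), proj("side",[*np.mean(P,0),.122]))
rot=lambda a,b:np.degrees(np.arctan2(*(b-a)[::-1]))
print("yaw of strips",rot(L[1],L[0]),rot(L[2],L[3]),"block",rot(P[1],P[0]),rot(P[2],P[3]),"across",rot(L[3],L[0]),rot(L[2],L[1]))
im=cv2.imread("pics/top0.png");hsv=cv2.cvtColor(im,cv2.COLOR_BGR2HSV)
g=cv2.inRange(hsv,(50,120,60),(72,255,255))
bar=g.copy();bar[137:]=0
ys,xs=np.where(bar);print("bar green",xs.min(),xs.max(),ys.min(),ys.max())
bs=g.copy();bs[:139]=0;ys,xs=np.where(bs);print("base green",xs.min(),xs.max(),ys.min(),ys.max())
E
python3 - <<'E'
import cv2,sys
im=cv2.imread("pics/top0.png")[110:180,190:460]
cv2.imwrite("pics/zr.png",cv2.resize(im,(800,207),interpolation=2))
im=cv2.imread("pics/side0.png")[140:400,300:480]
cv2.imwrite("pics/zrs.png",cv2.resize(im,(415,600),interpolation=2))
E
```

```text
block [[0.4942 0.1777]
 [0.4934 0.155 ]
 [0.4805 0.1553]
 [0.4815 0.178 ]] [0.4874 0.1665]
legs [[0.5122 0.1881]
 [0.5102 0.1393]
 [0.4595 0.1424]
 [0.463  0.1909]] [0.4862 0.1652]
(array([0.4882, 0.1665, 0.119 ]), np.float64(0.0013619573909131866)) [256.6874 170.6571]
yaw of strips 87.71919458592666 85.8474983952685 block 87.96017796793198 87.59616768081821 across -3.166803677058661 -3.43057345287953
bar green 363 396 127 136
base green 354 384 139 163
```

View pics/zr.png

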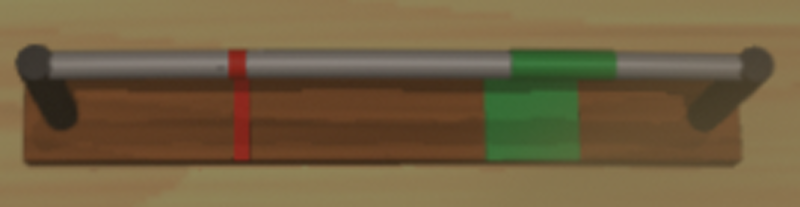

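View pics/zrs.png

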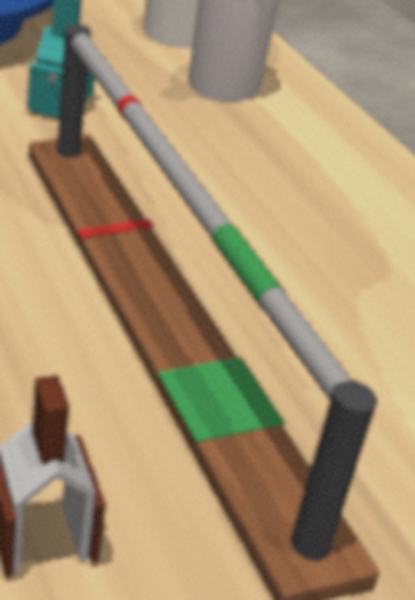

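The rail runs along the image. In zoom pixels (×2.963), the red ring spans 228–246 and the green sleeve 511–616, with the bar's centreline at row ~64–65 and the post tops at (35,62) and (756,65).

Run:
```python
from h import *
np.set_printoptions(precision=4,suppress=True)
k=270/800
f=lambda x,y:(190+(x+.5)*k-.5,110+(y+.5)*k-.5)
r=plane("top",f(237.5,63.5),.13);g0=plane("top",f(511,65),.13);g1=plane("top",f(616,65.5),.13)
print("red",r,"green",g0,g1,np.linalg.norm(g0-g1),(g0+g1)/2)
p0,p1=plane("top",f(35,62),.138),plane("top",f(756,65),.138)
print("posts",p0,p1,np.linalg.norm(p0-p1), np.degrees(np.arctan2(*(p0-p1)[:2][::-1])))
e0,e1=plane("top",f(100,64),.13),plane("top",f(700,66.5),.13)
print("bar dir",np.degrees(np.arctan2(*(e0-e1)[:2][::-1])))
b=[plane("top",f(*x),.018) for x in((237,88),(243,158),(487,83),(576,83),(487,158),(580,158))]
print("base",np.array(b))
ks=180/415
s=lambda x,y:(300+(x+.5)*ks-.5,140+(y+.5)*ks-.5)
print("two red",two(f(237.5,63.5),s(129,103)))
print("side green", two(f(511,65),s(222,230)),two(f(616,65.5),s(267,295)))
print("proj", proj("side",r),s(129,103))
```

```text
red [0.634  0.0569 0.13  ] green [ 0.6304 -0.0975  0.13  ] [ 0.6295 -0.1579  0.13  ] 0.0603972450425207 [ 0.6299 -0.1277  0.13  ]
posts [0.6357 0.1701 0.138 ] [ 0.6271 -0.2379  0.138 ] 0.40815088845182373 88.79600114178739
bar dir 88.79879171550338
base [[ 0.6507  0.0595  0.018 ]
 [ 0.6051  0.0565  0.018 ]
 [ 0.651  -0.0993  0.018 ]
 [ 0.6503 -0.1566  0.018 ]
 [ 0.6021 -0.097   0.018 ]
 [ 0.6011 -0.1563  0.018 ]]
two red (array([0.6331, 0.0567, 0.1346]), np.float64(0.0007225186696963173))
side green (array([ 0.6293, -0.0969,  0.1341]), np.float64(8.552184240398242e-05)) (array([ 0.6276, -0.1567,  0.1333]), np.float64(0.0018696729192811967))
proj [355.6766 186.6121] (355.6686746987952, 184.39156626506025)
```

Everything agrees with the sizes given:

| Quantity | Measured | Given |
|---|---|---|
| Sleeve length | 60 mm | 60 mm |
| Post spacing | 408 mm | 410 mm |
| Sleeve to mark | 185 mm | 130–230 mm |

Block top is at (0.487, 0.166), with hanger x at about -3°. I'll turn the tool first.

```bash
python3 -m inch '[[[0,0,1,0,0,0,0.05],[0,0,1,0,0,0,0.05],[0,0,1,0,0,0,0.05],[0,0,1,0,0,0,0.05],[0,0,1,0,0,0,0.05],[0,0,1,0,0,0,0.05],[0,0,1,0,0,0,0.05],[0,0,1,0,0,0,0.05],[0,0,1,0,0,0,0.05],[0,0,1,0,0,0,0.05],[0,0,1,0,0,0,0.05],[0,0,1,0,0,0,0.05],[0,0,1,0,0,0,0.05],[0,0,1,0,0,0,0.05],[0,0,0.38,0,0,0,0.05],[0,0,0,0,0,0,0.05]]]'
cat >> h.py <<'E'
from scipy.spatial.transform import Rotation as Ro
def go(X,yawx=None):
    "shift in tool axes to get TCP to X, and turn about z (units of 5deg), tilt error"
    s=bot.sense();R=Ro.from_quat(s["eef_rot"]).as_matrix()
    yaw=np.degrees(np.arctan2(R[1,0],R[0,0]))
    print("tcp",np.round(s["tcp_pos"],4),"yaw",round(yaw,2),"z",R[:,2].round(4),"t",s["time"],"op",round(s["opening"],4),"F",np.round(s["ft_force"],2))
    print("shift",(R.T@(np.array(X)-s["tcp_pos"])).round(4), "turn", None if yawx is None else round((yaw-yawx)/5,3))
E
python3 -c "
from h import *
go([.487,.166,.16],-3)"
```

```text
time: 1.43
tcp_pos: [0.2162, 0.5595, 0.222]
eef_rot: [1.0, -0.027, -0.0, 0.001]
ft_force: [-0.0, 0.6, 0.6]
opening: 0.0499
tcp [0.2162 0.5595 0.222 ] yaw -3.1 z [-4.e-04 -1.e-03 -1.e+00] t 1.4333 op 0.0499 F [-0.02  0.56  0.62]
shift [0.2917 0.3782 0.0623] turn -0.02
```

```bash
python3 -m inch '[[[0,0,0,0.0243,0.0315,0,0.05],[0,0,0,0.0243,0.0315,0,0.05],[0,0,0,0.0243,0.0315,0,0.05],[0,0,0,0.0243,0.0315,0,0.05],[0,0,0,0.0243,0.0315,0,0.05],[0,0,0,0.0243,0.0315,0,0.05],[0,0,0,0.0243,0.0315,0,0.05],[0,0,0,0.0243,0.0315,0,0.05],[0,0,0,0.0243,0.0315,0,0.05],[0,0,0,0.0243,0.0315,0,0.05],[0,0,0,0.0243,0.0315,0,0.05],[0,0,0,0.0243,0.0315,0,0.05],[0,0,0,0,0,0,0.05],[0,0,0,0,0,0,0.05],[0,0,0,0,0,0,0.05]]]'
python3 -c "
from h import *
go([.487,.166,.16],-3)
cv2.imwrite('pics/w1.png',bot.grab_frame('wrist'))"
```

```text
time: 2.68
tcp_pos: [0.4873, 0.1669, 0.2224]
eef_rot: [1.0, -0.026, -0.0, -0.0]
ft_force: [0.6, -0.5, -0.2]
opening: 0.0502
tcp [0.4873 0.1669 0.2224] yaw -3.02 z [-8.e-04  4.e-04 -1.e+00] t 2.6833 op 0.0502 F [ 0.6  -0.46 -0.22]
shift [-0.0002  0.001   0.0624] turn -0.004
```

View pics/w1.png

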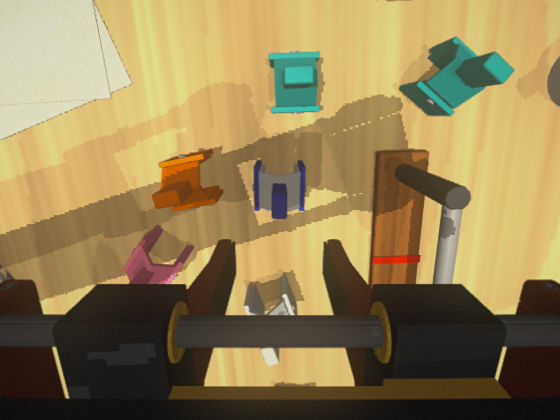

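The wrist view shows the blue hanger at (279,190), with its legs upright in the image, so the yaw looks right. I'll project where the block should appear as a check.

```bash
cat >> h.py <<'E'
def wproj(X,s):
    c=bot.camera_info("wrist");H=np.array(c["hand_eye"]);R=Ro.from_quat(s["eef_rot"]).as_matrix()
    t=R.T@(np.array(X)-s["tcp_pos"]); p=H[:3,:3].T@(t-H[:3,3])
    return cv2.projectPoints(p.reshape(1,3),np.zeros(3),np.zeros(3),c["mtx"],c["D"])[0][0,0]
E
python3 -c "
from h import *
s=bot.sense()
for z in(.084,.122):
  for a in(-.012,.012):
    for b in(-.007,.007): print(z,a,b,wproj([.4874+b,.1665+a,z],s).round(1))
im=cv2.imread('pics/w1.png')[145:235,225:335];cv2.imwrite('pics/w1z.png',cv2.resize(im,(733,600),interpolation=2))"
```

```text
0.084 -0.012 -0.007 [272.9 208.3]
0.084 -0.012 0.007 [286.7 207.6]
0.084 0.012 -0.007 [271.5 185.2]
0.084 0.012 0.007 [285.6 184.4]
0.122 -0.012 -0.007 [272.  220.6]
0.122 -0.012 0.007 [287.6 219.8]
0.122 0.012 -0.007 [270.4 194.7]
0.122 0.012 0.007 [286.4 193.9]
```

View pics/w1z.png

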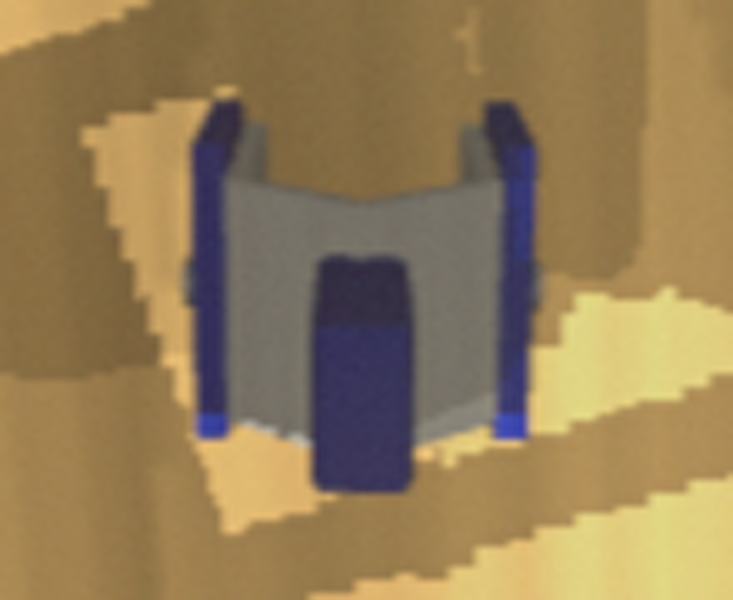

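The observed top face, columns 272–287 and rows 193–218.5, matches the prediction within about 1 px. I'll descend to TCP z ≈ 0.089 and close.

```bash
python3 -m inch '[[[0,0,0,0,0.001,0.025,0.05],[0,0,0,0,0,0.025,0.05],[0,0,0,0,0,0.025,0.05],[0,0,0,0,0,0.02,0.05],[0,0,0,0,0,0.02,0.05],[0,0,0,0,0,0.01,0.05],[0,0,0,0,0,0.008,0.05],[0,0,0,0,0,0,0.05],[0,0,0,0,0,0,0.05],[0,0,0,0,0,0,0.0],[0,0,0,0,0,0,0.0],[0,0,0,0,0,0,0.0],[0,0,0,0,0,0,0.0],[0,0,0,0,0,0,0.0],[0,0,0,0,0,0,0.0],[0,0,0,0,0,0,0.0]]]'
python3 -c "
from h import *
go([.487,.166,.21],-3)"
```

```text
time: 4.07
tcp_pos: [0.4875, 0.1658, 0.0898]
eef_rot: [1.0, -0.026, 0.0, -0.0]
ft_force: [-0.3, -0.4, 0.7]
opening: 0.0139
tcp [0.4875 0.1658 0.0898] yaw -3.04 z [ 2.e-04  0.e+00 -1.e+00] t 4.0667 op 0.0139 F [-0.26 -0.36  0.72]
shift [-0.0005 -0.0002 -0.1202] turn -0.007
```

Gripped (opening 13.9 mm). Now I'll lift and turn to -1.2° to match the rail.

```bash
python3 -m inch '[[[0,0,0,0,0,-0.01,0],[0,0,0,0,0,-0.015,0],[0,0,0,0,0,-0.02,0],[0,0,0,0,0,-0.025,0],[0,0,0,0,0,-0.025,0],[0,0,0,0,0,-0.025,0],[0,0,0,0,0,-0.02,0],[0,0,-0.36,0,0,-0.02,0],[0,0,0,0,0,-0.01,0],[0,0,0,0,0,0,0],[0,0,0,0,0,0,0],[0,0,0,0,0,0,0]]]'
python3 -c "
from h import *
go([.630,-.127,.26],-1.2)
cv2.imwrite('pics/s2.png',bot.grab_frame('side'))"
```

```text
time: 5.07
tcp_pos: [0.4871, 0.1657, 0.258]
eef_rot: [1.0, -0.011, -0.001, 0.0]
ft_force: [-0.4, 0.3, -2.4]
opening: 0.014
tcp [0.4871 0.1657 0.258 ] yaw -1.26 z [-2.4e-03 -7.0e-04 -1.0e+00] t 5.0667 op 0.014 F [-0.44  0.28 -2.37]
shift [ 0.1493  0.2895 -0.0022] turn -0.012
```

View pics/s2.png

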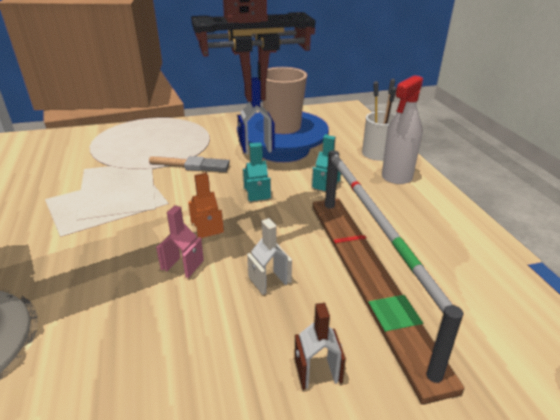

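The side view shows the hanger held upright at (255,130). Now I'll carry it across to above the sleeve.

```bash
python3 -m inch '[[[0,0,0,0.0075,0.0145,0,0],[0,0,0,0.0149,0.029,0,0],[0,0,0,0.0149,0.029,0,0],[0,0,0,0.0149,0.029,0,0],[0,0,0,0.0149,0.029,0,0],[0,0,0,0.0149,0.029,0,0],[0,0,0,0.0149,0.029,0,0],[0,0,0,0.0149,0.029,0,0],[0,0,0,0.0149,0.029,0,0],[0,0,0,0.0149,0.029,0,0],[0,0,0,0.0075,0.0145,0,0],[0,0,0,0,0,0,0],[0,0,0,0,0,0,0],[0,0,0,0,0,0,0]]]'
python3 -c "
from h import *
go([.630,-.127,.154],-1.2)
cv2.imwrite('pics/s3.png',bot.grab_frame('side'))
cv2.imwrite('pics/w3.png',bot.grab_frame('wrist'))
cv2.imwrite('pics/t3.png',bot.grab_frame('top'))"
```

```text
time: 6.28
tcp_pos: [0.6299, -0.1266, 0.2586]
eef_rot: [1.0, -0.011, -0.001, -0.0]
ft_force: [0.2, -0.5, -1.2]
opening: 0.0139
tcp [ 0.6299 -0.1266  0.2586] yaw -1.21 z [-1.8e-03  9.0e-04 -1.0e+00] t 6.2833 op 0.0139 F [ 0.18 -0.5  -1.23]
shift [0.0003 0.0005 0.1046] turn -0.002
```

View pics/s3.png

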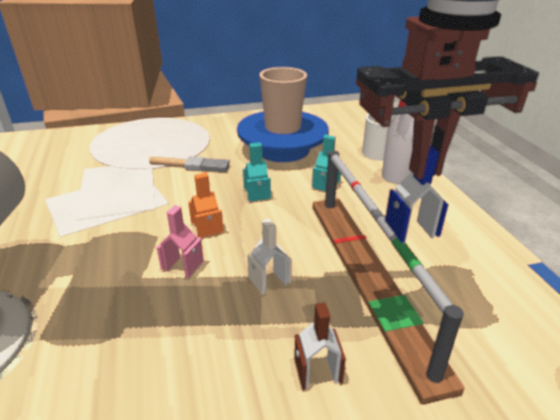

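View pics/w3.png

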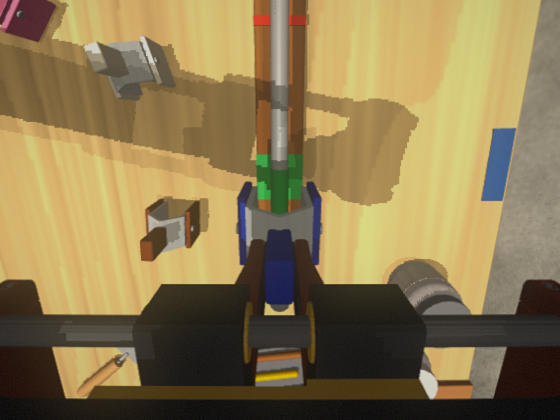

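In the wrist view the bar runs straight up column 280, midway between the hanger's legs (240 and 319). The red ring is at (279,20), and the sleeve's near end is around row 165. I'll cross-check those along the rail.

```bash
python3 -c "
from h import *
s=bot.sense()
print('sleeve end',wproj([.6304,-.0972,.138],s),'red',wproj([.634,.0568,.138],s),'red edges',wproj([.634,.0518,.138],s),wproj([.634,.0618,.138],s))
im=cv2.imread('pics/w3.png');a=cv2.resize(im[140:220,240:320],(400,400),interpolation=2);b=cv2.resize(im[0:80,240:320],(400,400),interpolation=2)
cv2.imwrite('pics/w3z.png',np.hstack([a,b]))"
```

```text
sleeve end [278.35527046 169.71981264] red [278.75410595 -24.09318336] red edges [278.88651768 -16.79639872] [278.62025126 -31.46601512]
```

View pics/w3z.png

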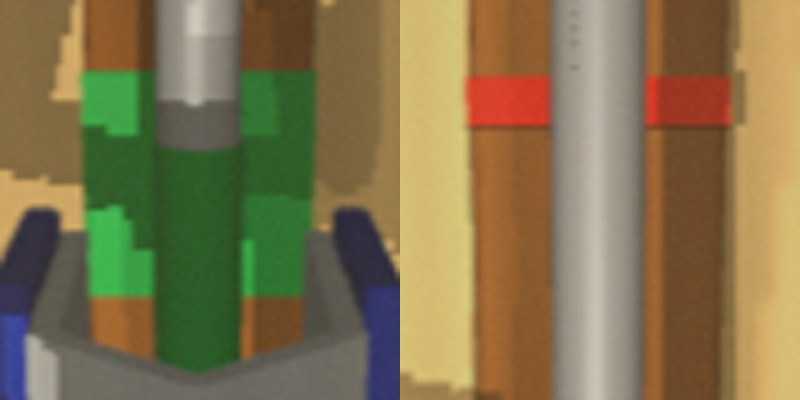

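The sleeve end is at row 169.8 against a predicted 169.7, and the bar sits about 1 mm toward +x. I'll lower it until it is almost seated.

```bash
python3 -m inch '[[[0,0,0,0.001,0,0.015,0],[0,0,0,0,0,0.02,0],[0,0,0,0,0,0.02,0],[0,0,0,0,0,0.015,0],[0,0,0,0,0,0.01,0],[0,0,0,0,0,0.01,0],[0,0,0,0,0,0.006,0],[0,0,0,0,0,0.004,0],[0,0,0,0,0,0,0],[0,0,0,0,0,0,0],[0,0,0,0,0,0,0]]]'
python3 -c "
from h import *
go([.631,-.127,.154],-1.2)"
python3 -m inch '[[[0,0,0,0,0,0.002,0],[0,0,0,0,0,0.002,0],[0,0,0,0,0,0,0],[0,0,0,0,0,0,0],[0,0,0,0,0,0,0]]]'
python3 -c "
from h import *
go([.631,-.127,.154],-1.2)"
```

```text
time: 7.35
tcp_pos: [0.6317, -0.1275, 0.1608]
eef_rot: [1.0, -0.011, 0.001, 0.0]
ft_force: [-0.3, 0.1, -1.8]
opening: 0.0137
tcp [ 0.6317 -0.1275  0.1608] yaw -1.23 z [ 1.6e-03 -4.0e-04 -1.0e+00] t 7.35 op 0.0137 F [-0.26  0.07 -1.78]
shift [-0.0007 -0.0005  0.0068] turn -0.006
time: 7.77
tcp_pos: [0.6313, -0.1274, 0.1556]
eef_rot: [1.0, -0.011, -0.0, -0.0]
ft_force: [-0.5, 0.6, -1.1]
opening: 0.0137
tcp [ 0.6313 -0.1274  0.1556] yaw -1.24 z [-0.  0. -1.] t 7.7667 op 0.0137 F [-0.54  0.59 -1.13]
shift [-0.0003 -0.0004  0.0016] turn -0.007
```

```bash
python3 -m inch '[[[0,0,0,0,0,0.0015,0],[0,0,0,0,0,0,0],[0,0,0,0,0,0,0],[0,0,0,0,0,0,0]]]'
python3 -m inch '[[[0,0,0,0,0,0.0005,0],[0,0,0,0,0,0,0],[0,0,0,0,0,0,0],[0,0,0,0,0,0,0]]]'
python3 -c "
from h import *
go([.631,-.127,.154],-1.2)"
```

```text
time: 8.1
tcp_pos: [0.6312, -0.1274, 0.155]
eef_rot: [1.0, -0.011, 0.0, 0.0]
ft_force: [-2.0, -0.1, 4.2]
opening: 0.0141
time: 8.43
tcp_pos: [0.6313, -0.1275, 0.1549]
eef_rot: [1.0, -0.011, 0.0, 0.0]
ft_force: [-3.8, 0.3, 6.2]
opening: 0.0135
tcp [ 0.6313 -0.1275  0.1549] yaw -1.23 z [ 9.e-04 -4.e-04 -1.e+00] t 8.4333 op 0.0135 F [-3.75  0.28  6.18]
shift [-0.0003 -0.0004  0.0009] turn -0.007
```

There is contact now, seated at about 7 N net. The -x side force says I'm about half a millimetre too far toward +x. I'll ease off and look.

```bash
python3 -m inch '[[[0,0,0,-0.0007,0,0,0],[0,0,0,0,0,0,0],[0,0,0,0,0,0,0],[0,0,0,0,0,0,0]]]'
python3 -c "
from h import *
go([.631,-.127,.154],-1.2)
cv2.imwrite('pics/s4.png',cv2.resize(bot.grab_frame('side')[150:350,320:520],(600,600),interpolation=2))
cv2.imwrite('pics/w4.png',bot.grab_frame('wrist'))"
```

```text
time: 8.77
tcp_pos: [0.6307, -0.1274, 0.1544]
eef_rot: [1.0, -0.011, 0.0, 0.0]
ft_force: [-2.6, -0.2, 5.6]
opening: 0.0137
tcp [ 0.6307 -0.1274  0.1544] yaw -1.24 z [ 8.e-04 -3.e-04 -1.e+00] t 8.7667 op 0.0137 F [-2.64 -0.25  5.6 ]
shift [ 0.0003 -0.0004  0.0004] turn -0.007
```

View pics/s4.png

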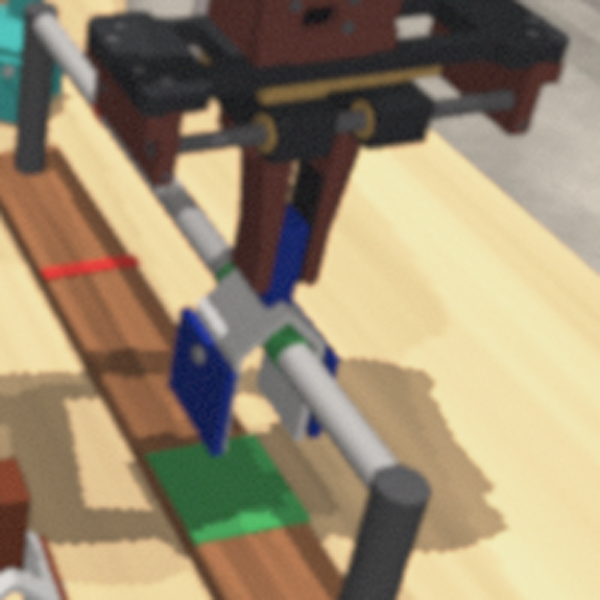

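View pics/w4.png

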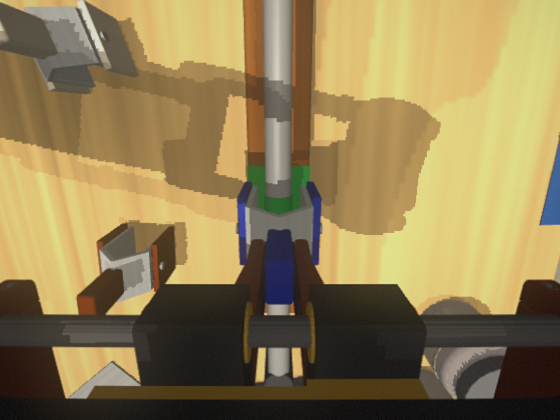

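The hanger is down on the bar with a little green showing at each end (zoomed side view, (225,270) and (285,340)), so it is centred on the sleeve. I'll take out the remaining side force and slide halfway.

```bash
python3 -m inch '[[[0,0,0,-0.0008,0,0,0],[0,0,0,0,-0.004,0,0],[0,0,0,0,-0.008,0,0],[0,0,0,0,-0.008,0,0],[0,0,0,0,-0.008,0,0],[0,0,0,0,-0.008,0,0],[0,0,0,0,-0.008,0,0],[0,0,0,0,-0.008,0,0],[0,0,0,0,-0.008,0,0],[0,0,0,0,-0.008,0,0],[0,0,0,0,-0.008,0,0],[0,0,0,0,-0.008,0,0],[0,0,0,0,-0.004,0,0],[0,0,0,0,0,0,0],[0,0,0,0,0,0,0],[0,0,0,0,0,0,0]]]'
python3 -c "
from h import *
go([.634,.0568,.154],-1.2)"
```

```text
time: 10.2
tcp_pos: [0.6319, -0.0377, 0.1538]
eef_rot: [1.0, -0.01, 0.0, -0.001]
ft_force: [0.1, -0.3, 5.3]
opening: 0.0139
tcp [ 0.6319 -0.0377  0.1538] yaw -1.15 z [ 5.0e-04  2.5e-03 -1.0e+00] t 10.2 op 0.0139 F [ 0.09 -0.34  5.29]
shift [ 0.0002 -0.0946  0.0001] turn 0.01
```

```bash
python3 -m inch '[[[0,0,0,0,-0.004,0,0],[0,0,0,0,-0.008,0,0],[0,0,0,0,-0.008,0,0],[0,0,0,0,-0.008,0,0],[0,0,0,0,-0.008,0,0],[0,0,0,0,-0.008,0,0],[0,0,0,0,-0.008,0,0],[0,0,0,0,-0.008,0,0],[0,0,0,0,-0.008,0,0],[0,0,0,0,-0.008,0,0],[0,0,0,0,-0.008,0,0],[0,0,0,0,-0.006,0,0],[0,0,0,0,-0.003,0,0],[0,0,0,0,0,0,0],[0,0,0,0,0,0,0],[0,0,0,0,0,0,0]]]'
python3 -c "
from h import *
go([.634,.0568,.154],-1.2)
cv2.imwrite('pics/s5.png',bot.grab_frame('side'))
cv2.imwrite('pics/s5z.png',cv2.resize(cv2.imread('pics/s5.png')[120:300,280:460],(600,600),interpolation=2))
cv2.imwrite('pics/t5.png',bot.grab_frame('top'))"
```

```text
time: 11.53
tcp_pos: [0.6337, 0.0544, 0.1538]
eef_rot: [1.0, -0.01, 0.0, -0.001]
ft_force: [0.6, -2.0, 5.6]
opening: 0.0141
tcp [0.6337 0.0544 0.1538] yaw -1.2 z [ 2.0e-04  1.2e-03 -1.0e+00] t 11.5333 op 0.0141 F [ 0.6  -1.98  5.57]
shift [ 0.0002 -0.0024 -0.0001] turn 0.001
```

View pics/s5z.png

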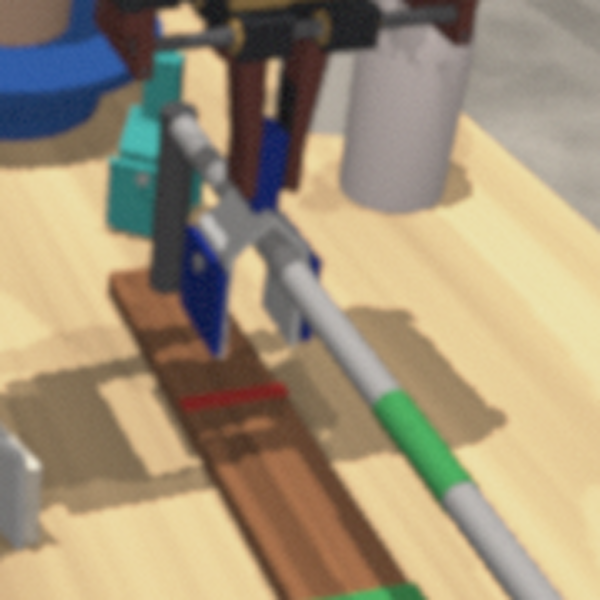

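View pics/t5.png

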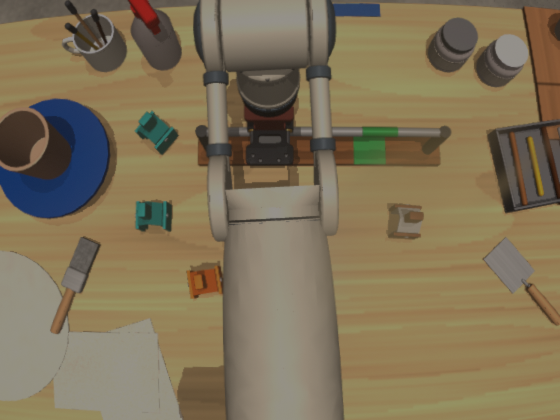

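It is still seated and held, 2.4 mm short of the mark. I'll finish the slide, take off the down-pressure, open and rise straight up.

```bash
python3 -m inch '[[[0,0,0,0,-0.0024,0,0],[0,0,0,0,0,0,0],[0,0,0,0,0,0,0],[0,0,0,0,0,-0.0005,0],[0,0,0,0,0,0,0],[0,0,0,0,0,0,0]]]'
python3 -c "
from h import *
go([.634,.0568,.154],-1.2)"
```

```text
time: 12.13
tcp_pos: [0.6337, 0.0561, 0.1539]
eef_rot: [1.0, -0.011, -0.0, -0.0]
ft_force: [2.2, -3.3, 4.2]
opening: 0.0138
tcp [0.6337 0.0561 0.1539] yaw -1.23 z [-3.e-04  3.e-04 -1.e+00] t 12.1333 op 0.0138 F [ 2.16 -3.35  4.2 ]
shift [ 0.0003 -0.0007 -0.0001] turn -0.005
```

```bash
python3 -m inch '[[[0,0,0,0.0003,0,-0.0004,0],[0,0,0,0,0,0,0],[0,0,0,0,0,0,0.018],[0,0,0,0,0,0,0.025],[0,0,0,0,0,0,0.035],[0,0,0,0,0,0,0.04],[0,0,0,0,0,0,0.04],[0,0,0,0,0,0,0.04],[0,0,0,0,0,0,0.04],[0,0,0,0,0,0,0.04]]]'
python3 -c "
from h import *
go([.634,.0568,.154],-1.2)
cv2.imwrite('pics/s6.png',cv2.resize(bot.grab_frame('side')[120:300,280:460],(600,600),interpolation=2))"
```

```text
time: 12.97
tcp_pos: [0.634, 0.056, 0.1546]
eef_rot: [1.0, -0.011, -0.0, -0.0]
ft_force: [-0.2, 0.1, -0.2]
opening: 0.0397
tcp [0.634  0.056  0.1546] yaw -1.23 z [-0.e+00  1.e-04 -1.e+00] t 12.9667 op 0.0397 F [-0.24  0.14 -0.2 ]
shift [-0.     -0.0008  0.0006] turn -0.006
```

View pics/s6.png

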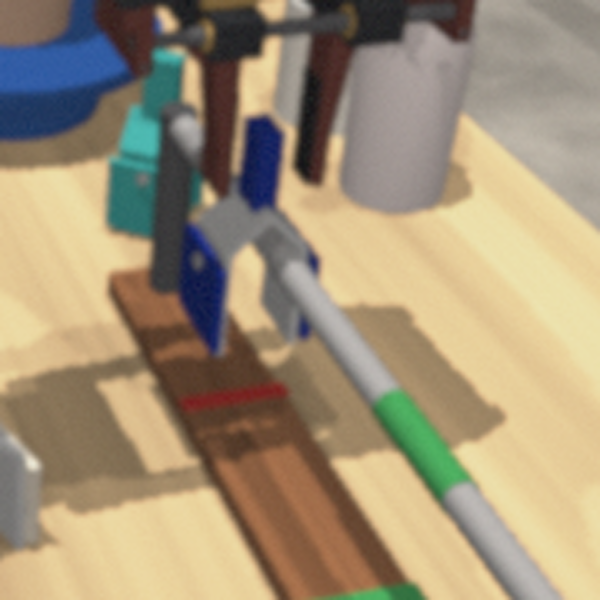

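The fingers stand clear on either side of the block at (262,165) and the hanger hangs upright. I'll rise straight up, then move aside so the top camera can see it.

```bash
python3 -m inch '[[[0,0,0,0,0,-0.01,0.04],[0,0,0,0,0,-0.02,0.04],[0,0,0,0,0,-0.03,0.04],[0,0,0,0,0,-0.03,0.04],[0,0,0,0,0,-0.03,0.04],[0,0,0,-0.02,0.03,0,0.04],[0,0,0,-0.02,0.03,0,0.04],[0,0,0,-0.02,0.03,0,0.04],[0,0,0,-0.02,0.03,0,0.04],[0,0,0,-0.02,0.03,0,0.04],[0,0,0,-0.02,0.03,0,0.04],[0,0,0,-0.02,0.03,0,0.04],[0,0,0,-0.02,0.03,0,0.04],[0,0,0,0,0,0,0.04],[0,0,0,0,0,0,0.04]]]'
python3 -c "
from h import *
np.set_printoptions(precision=4,suppress=True)
cv2.imwrite('pics/t7.png',bot.grab_frame('top'));im=cv2.imread('pics/t7.png')
cv2.imwrite('pics/s7.png',bot.grab_frame('side'))
cv2.imwrite('pics/t7z.png',cv2.resize(im[105:175,190:310],(800,467),interpolation=2))
cv2.imwrite('pics/s7z.png',cv2.resize(cv2.imread('pics/s7.png')[120:300,280:460],(600,600),interpolation=2))"
```

```text
time: 14.27
tcp_pos: [0.4682, -0.1817, 0.2758]
eef_rot: [1.0, -0.013, 0.001, 0.0]
ft_force: [0.4, 0.9, 0.0]
opening: 0.0397
```

View pics/t7z.png

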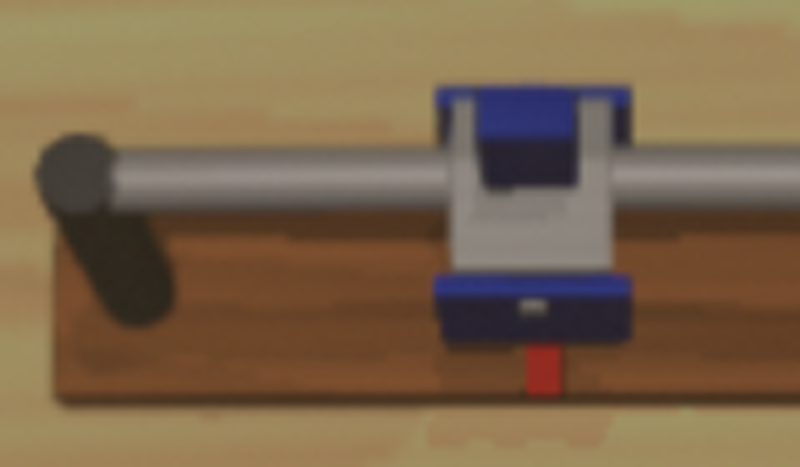

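View pics/s7z.png

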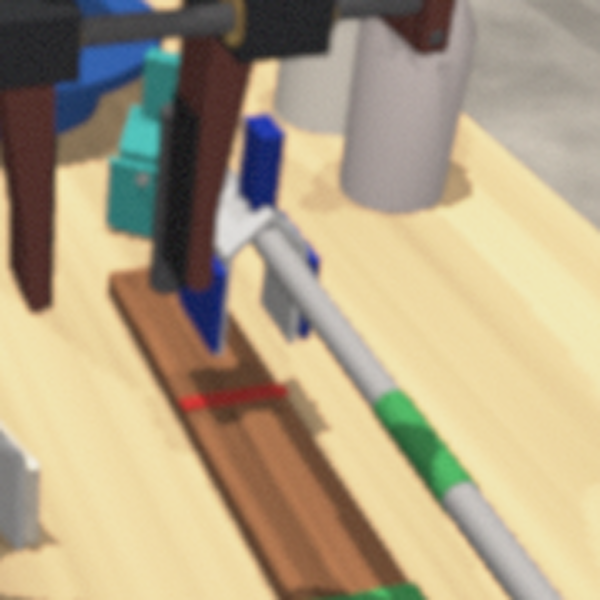

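In the zoomed top view the tiles span columns 435–631 parallel to the bar, and the block top spans 476–578 by rows 92–137. Now I'll work out the final position.

```bash
python3 -c "
from h import *
np.set_printoptions(precision=4,suppress=True)
k=.15;f=lambda x,y:(190+(x+.5)*k-.5,105+(y+.5)*k-.5)
print('block',plane('top',f(527,114.5),.186))
print('strips',plane('top',f(533,92),.13),plane('top',f(533,280),.13),plane('top',f(435,280),.13),plane('top',f(631,280),.13))
print('red base',plane('top',f(544.5,390),.018), 'F',bot.sense()['ft_force'],bot.sense()['time'])
cv2.imwrite('pics/t8.png',bot.grab_frame('top'))
d=cv2.absdiff(cv2.imread('pics/t7.png'),cv2.imread('pics/t8.png'))[105:175,190:310];print('motion diff mean',d.mean(),d.max())
"
```

```text
block [0.6329 0.0574 0.186 ]
strips [0.6562 0.057  0.13  ] [0.6074 0.0578 0.13  ] [0.608  0.0822 0.13  ] [0.6068 0.0335 0.13  ]
red base [0.605  0.0573 0.018 ] F [0.7258 0.0955 0.2383] 14.3667
motion diff mean 0.4531349206349206 3
```

```bash
python3 -c "
from h import *
print(bot.close_job())"
```

```text
the job is handed in; nothing more can be done
None
```

The blue hanger is on the rail at the red mark, and I handed the job in at about 14.4 s of the 54 s. No verdict was reported.

- **What I did:** I gripped the hanger by its block and lowered it onto the bar at the green sleeve. Contact there was about 5–7 N, with green showing evenly at both ends. I then slid it about 184 mm along the bar without lifting it, let go, rose straight up and moved clear.
- **Position:** The last top view puts the hanger's middle at y ≈ 0.057 m, against 0.057 m for the red mark, so within about 1 mm. In that view it sits in line with the bar.
- **Upright and at rest:** It stands upright in the side view. Two pictures 0.1 s apart showed no movement, and the wrist force read about zero.
- **Small disagreements:** The bar measured 3–5 mm high when triangulated from two views, so I used the given 130 mm. The hanger touched the bar about 1 mm higher than I had worked out. Neither affected the result, and no check failed.

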